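# Load two lens blanks into the edger's spring feeder

## Task

Load the two lens blanks into the spring column at the corner of the feeder: bring the amber one over the square mouth and press it down until the yellow pawls snap over it and hold it, let go, then do the same with the blue one on top of it. Leave the jar, the suction lifter and the cleaner bottle standing where they are.

Things in the scene. Friction and masses are not known exactly. Their poses are not given: they have to be found in the camera images.
- feeder: Fixed white lens feeder, 240 x 380 mm (its x, y), flat grey deck 70 mm above the table. Origin: centre of its footprint at table height; x along its short side, away from the robot; y along its long side; z up. Its yaw varies. The -x and -y edges of the deck are open. In the corner at +x, +y the deck has a square mouth, sides along x and y, with the spring column below it.
- corner (a point): Inner corner of the two aluminium fences, at deck height (feeder x +104.5, y +174.5, z 70 mm). The fences are 12 mm high and 15 mm thick; they run along the whole +x edge and the whole +y edge of the deck. They are flush with the two outer walls of the mouth, so a blank pushed against both lies over it.
- latch (a point): Centre of the opening between two yellow spring pawls (24 mm wide) at the height of their flat undersides, 12.5 mm below point mouth. They stick 7 mm out of the middle of the mouth's +x and -x walls, sloped on top. A blank pressed down parts them (7 to 14 N more than the spring); once its top is below this point they snap over it and hold it.
- mouth (a point): Centre of the square mouth, 69 mm wide, its -x and -y rims bevelled (4 mm wide, 7 mm deep), at deck height (feeder x +70, y +140, z 70 mm); axes as the feeder's.
- follower (a joint): White spring plate, 56 x 62 mm, that carries the blanks in the column. 0 m = fully up, its top 1 mm below the deck; grows as it is pressed down, to at most 0.045 m. Its spring pushes up with 3 N at 0 and 2 N more for every 10 mm. About 0.0235 with one blank latched, 0.0355 with two; press 2 to 4 mm beyond to latch.
- amber_center (a point): Centre (half-way up) of the loose amber-orange lens blank, a flat disc 66 mm in diameter, 12 mm thick, about 50 g; z is its axis. It starts flat on the deck. Latched directly under the pawls its centre lies 18.5 mm below the deck, and 30.5 mm below with another blank over it.
- blue_center (a point): Centre (half-way up) of the loose blue lens blank, the same size and mass as the amber one, starting flat on the deck. Brought over the mouth above a latched blank it rests on the slopes of the pawls, some 3 to 5 mm below the deck.
- jar_center (a point): Centre of a small loose jar with black lid standing on the deck, 38 mm in diameter, 30 mm high. Bystander.
- sucker_center (a point): Centre of a small loose black rubber suction lifter standing on the deck: foot 38 mm in diameter, 32 mm high, narrower above. Bystander.
- cleaner_center (a point): Centre of a loose bottle of lens cleaner, 60 mm in diameter, 150 mm high, standing on the table beyond the feeder's +y end. Bystander.
There are look-alikes about, which are no part of the job. Of the things that look like the part that bears amber_center, the smaller one is meant. Of the things that look like the part that bears cleaner_center, the smaller one is meant.

How it is judged:
By the outcome, as a careful person would: the job done as asked, in the order asked, and still so for the second after the job is handed in, with the robot touching nothing.
It also fails if it takes over 69 s, if anything falls off the work surface, if the arm or the gripper's body presses on something with over 40 N, if the wrist force passes 120 N, or if a joint passes its speed limit or range.

## Robot

A 6-joint arm with a two-finger parallel gripper is mounted at the origin on the work surface. World frame = base frame: x ahead of the robot, y to its left, z up, the work surface at z = 0. Lengths are in mm, angles in degrees, forces in N, time in s.
With the tool pointing down it reaches from about 350 to 850 mm from the base axis. Payload 8.1 kg.
Tool frame: the origin (TCP) lies at the very end of the fingers, on their centre line; the grasp point (between the pads) lies 19 mm behind it; z points along the fingers, y is the direction in which the jaws open and shut (so a half turn about z gives the same grasp; the last joint's range is limited). The gripper opens to 85 mm and grips with 20 to 120 N. Pads are 22 mm wide; open, the fingers measure 114 mm over their backs; the gripper's body (76 mm by 85 mm) begins 54 mm behind the grasp point. The pads swing forward as they close: fully open they stand 13 mm farther back than shut.
Start: joints at [64.091, 7.471, 85.268, -0, 87.261, -4.893], TCP at [215.157, 560.101, 231.292] pointing down, gripper open.
Joint ranges: [-169.43, 169.43], [-51.17, 129.36], [1.28, 143.12], [-76.62, 256.62], [0, 156.53], [-152.29, 152.29]. Speed limits (degrees/s): [136.94, 136.94, 159.86, 180, 180, 180].

## Interface

Orientations are given as [roll, pitch, yaw] about the fixed x, y, z axes, in that order (R = Rz(yaw) Ry(pitch) Rx(roll)).
In Python, from bench import r gives the robot as it stands.
- The arm moves only by the shell command python3 -m jog 'ROWS' [OPENING] [FORCE]. ROWS is JSON, a list of rows, each a list of 6 numbers: the shift along the tool's x, y, z normalised to -1 to 1, where 1 is 0.25 m, then the turn, a rotation vector about the tool's x, y, z normalised to -1 to 1, where 1 is pi rad. In form: [[x, y, z, ax, ay, az], ...]. A call has 1 to 10 rows; each row is the pose to reach, as a shift and turn from the pose commanded when the call began, along the tool's axes at that moment, turning the shorter way round; what a row does not reach only later rows make up. A row lasts 1/10 s, in which the tool goes at most 50 mm and 8.59 degrees, less where a joint would pass 70% of its speed; a pose out of reach is approached as far as the arm can. A call with a number of a shift or a turn outside -1 to 1 is refused whole. A call with a gripper value outside its range is refused whole. OPENING is the opening, from 0 (shut) to 1 (fully open), set as the call begins (- or left out, the last holds). The fingers move at their own pace and stop on an object; FORCE is the grip in N (left out, the last holds). Time passes only in rows, so rows that repeat a pose let the fingers close. It gives the time, the measured TCP pose, the force and the opening at its end, in the units of the state.
- r.sense(): the state, without advancing time (a new reading comes with each control period).
- r.snapshot(name): name is "scene" or "top" or "wrist"; returns a dict with "pixels" (400x640x3 uint8, red, green, blue), "intrinsics" (3x3 intrinsics, pixels), "extrinsics" (4x4, takes a point from camera to world coordinates). Camera axes: x right, y down, z forward; pixel columns grow to the right and rows downward; lengths in mm; the calibration is good to about 2 mm. The wrist camera is an equidistant fisheye: a pixel r from the principal point sees the ray r / f radians off the axis. A picture is of the moment at which its call begins. There is no depth.
- r.hand_in(): hands the job in, once; it reports no verdict.
The state is a dict: "time": time; "joint_pos": joint angles; "qd": joint speeds; "joint_efforts": joint torques, N m; "tool_pos": TCP position; "tcp_rot": TCP orientation; "ft_force": force on the tool from outside, world axes, zero at the start; "wrist_torque": the same for the moment, N m; "finger_gap": finger opening in mm.
Only numpy, scipy, OpenCV 4.12 (cv2) and the standard library are available. Lean on these libraries where they do the work, as an engineer would, in place of code of your own. Each camera call takes 0.05 s, during which the arm holds its last target.

## Working session

There is one attempt and no reset: what is moved stays moved. The work goes in short steps, Python scripts to look and compute and a shell command to move; the robot and the scene stay as the last step left them, time stands still between calls to the robot, and variables do not carry over. Pictures are saved under pics/ and viewed, and the job is handed in when it is done.

```bash
ls; mkdir -p pics
python3 - <<'E'
from bench import r
import cv2
s=r.sense(); print(s)
for n in ["scene","top","wrist"]:
    d=r.snapshot(n); cv2.imwrite(f"pics/{n}0.png",d["pixels"][:,:,::-1]); print(n,d["intrinsics"],d["extrinsics"])
E
```

```text
pics
{'time': 0.0, 'joint_pos': array([ 6.40908154e+01,  7.51314854e+00,  8.53273604e+01, -2.57835409e-04,
        8.72625917e+01, -4.89322487e+00]), 'qd': array([-0.18340372, -0.0570198 ,  0.05285454,  0.04171609, -0.03958624,
       -0.03685883]), 'joint_efforts': array([-9.24785854e-05, -5.69379759e+01, -5.00567651e+01, -1.31884908e-04,
        1.43278419e-02,  3.90323805e-05]), 'tool_pos': array([214.9233806 , 559.60992345, 230.28325794]), 'tcp_rot': array([-1.79897253e+02, -8.53780728e-03,  1.58984045e+02]), 'ft_force': array([-0.37889743, -0.17333646,  0.04460501]), 'wrist_torque': array([-0.01239822, -0.0132943 ,  0.01105779]), 'finger_gap': 85.56800707542934}
scene [[398.3498092    0.         319.64820454]
 [  0.         398.3498092  197.91426343]
 [  0.           0.           1.        ]] [[-5.79943708e-01  5.50527568e-01 -6.00487046e-01  1.08043362e+03]
 [ 8.14642966e-01  3.96163770e-01 -4.23569480e-01  4.23581931e+02]
 [ 4.70453665e-03 -7.34829003e-01 -6.78236097e-01  6.15015206e+02]
 [ 0.00000000e+00  0.00000000e+00  0.00000000e+00  1.00000000e+00]]
top [[427.34849219   0.         318.7671847 ]
 [  0.         427.34849219 199.8243215 ]
 [  0.           0.           1.        ]] [[-7.57530287e-03 -9.75534658e-01  2.19715147e-01  4.10005772e+02]
 [-9.99971135e-01  7.51898141e-03 -1.09258397e-03  7.57459622e+01]
 [-5.86180578e-04 -2.19717082e-01 -9.75563458e-01  9.24321796e+02]
 [ 0.00000000e+00  0.00000000e+00  0.00000000e+00  1.00000000e+00]]
wrist [[309.70691629   0.         324.2796522 ]
 [  0.         309.70691629 200.79294586]
 [  0.           0.           1.        ]] [[ 3.58727843e-01  8.89657694e-01  2.82530570e-01  1.42676446e+02]
 [ 9.33439701e-01 -3.41200285e-01 -1.10782176e-01  5.88134568e+02]
 [-2.15870357e-03  3.03465902e-01 -9.52839853e-01  3.73686948e+02]
 [ 0.00000000e+00  0.00000000e+00  0.00000000e+00  1.00000000e+00]]
```

View pics/scene0.png

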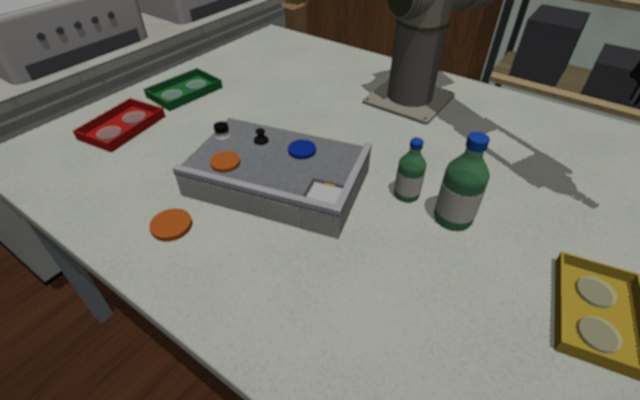

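View pics/top0.png

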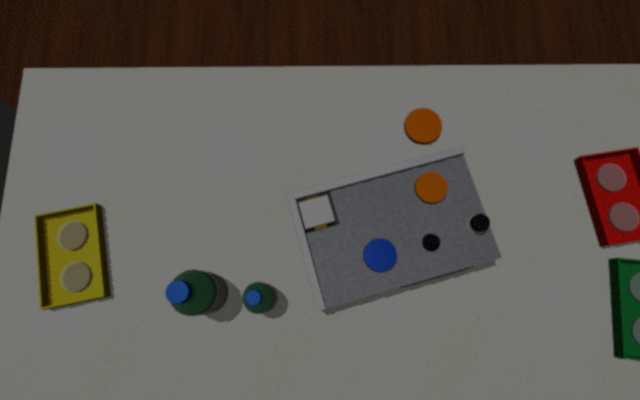

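View pics/wrist0.png

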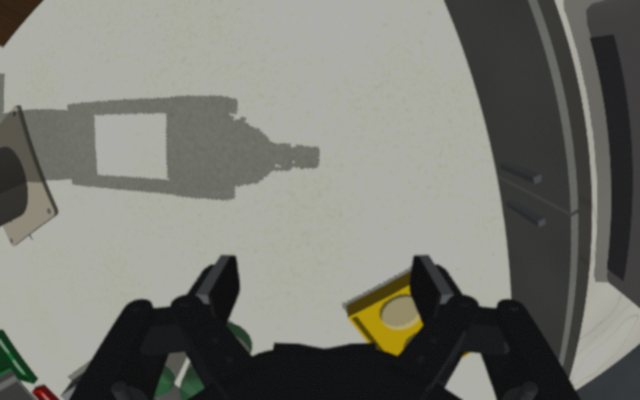

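The scene shows the feeder with its mouth at scene (325,192) and top (316,211). The two amber candidates are the disc on the deck at top (431,187) and the one on the table at top (422,126). There are two cleaner bottles, a small one at top (258,297) and a large one at (195,292). I'll measure both pairs and look at enlarged crops.

```bash
cat > h.py <<'E'
import numpy as np, cv2
from bench import r
def ray(d,u,v):
    K=d["intrinsics"];T=d["extrinsics"]
    c=np.array([(u-K[0,2])/K[0,0],(v-K[1,2])/K[1,1],1.])
    return T[:3,3],T[:3,:3]@c
def onplane(d,u,v,z):
    o,w=ray(d,u,v); return (o+w*(z-o[2])/w[2])
def proj(d,p):
    T=d["extrinsics"];K=d["intrinsics"];c=T[:3,:3].T@(np.array(p)-T[:3,3]); return K[:2,:2]@(c[:2]/c[2])+K[:2,2]
def rayw(d,u,v):
    K=d["intrinsics"];T=d["extrinsics"];a=np.array([u-K[0,2],v-K[1,2]]);q=np.hypot(*a)
    th=q/K[0,0]; c=np.array([*(a/max(q,1e-9)*np.sin(th)),np.cos(th)]); return T[:3,3],T[:3,:3]@c
def onplanew(d,u,v,z):
    o,w=rayw(d,u,v); return o+w*(z-o[2])/w[2]
def projw(d,p):
    T=d["extrinsics"];K=d["intrinsics"];c=T[:3,:3].T@(np.array(p)-T[:3,3]);c/=np.linalg.norm(c)
    th=np.arccos(c[2]);n=np.hypot(c[0],c[1])
    return K[0,0]*th*c[:2]/n+K[:2,2]
def mask(d,col):
    p=d["pixels"].astype(int);R,G,B=p[...,0],p[...,1],p[...,2]
    if col=="amber": m=(R>100)&(R>1.6*G)&(G>B+20)&(R-G<200)&(G>0.25*R)
    if col=="blue": m=(B>90)&(B>2*R)&(B>2*G)
    if col=="black": m=(p.max(2)<45)
    if col=="yellow": m=(R>120)&(G>90)&(B<0.5*G)
    return m.astype(np.uint8)
def blobs(d,col,mn=60):
    n,l,s,c=cv2.connectedComponentsWithStats(mask(d,col))
    return [(s[i,4],s[i,:4],c[i],l==i) for i in range(1,n) if s[i,4]>=mn]
E
python3 - <<'E'
from h import *
for n,z in [("top",82),("scene",82)]:
    d=r.snapshot(n); print(n)
    for col in ["amber","blue","black"]:
        for a,b,c,m in blobs(d,col):
            cs,_=cv2.findContours(m.astype(np.uint8),cv2.RETR_EXTERNAL,cv2.CHAIN_APPROX_NONE)
            pts=np.array([onplane(d,u,v,z)[:2] for u,v in cs[0][:,0]],np.float32)
            (x,y),rad=cv2.minEnclosingCircle(pts)
            if a<5000: print(col,a,b,c.round(1),"z82 centre",round(x),round(y),"diam",round(2*rad,1), "z12:",onplane(d,*c,12)[:2].round())
d=r.snapshot("top")
im=d["pixels"][120:330,230:520][:,:,::-1]
cv2.imwrite("pics/topc.png",cv2.resize(im,None,fx=2.7,fy=2.7,interpolation=cv2.INTER_CUBIC))
d=r.snapshot("scene")
im=d["pixels"][100:250,140:440][:,:,::-1]
cv2.imwrite("pics/scenec.png",cv2.resize(im,None,fx=2.6,fy=2.6,interpolation=cv2.INTER_CUBIC))
E
```

```text
top
amber 939 [405 109  36  33] [422.9 124.8] z82 centre 760 -146 diam 75.9 z12: [ 789. -164.]
amber 732 [416 172  31  30] [431.  186.5] z82 centre 626 -154 diam 62.9 z12: [ 644. -173.]
blue 818 [364 239  32  32] [379.7 254.5] z82 centre 489 -44 diam 63.4 z12: [495. -54.]
black 1381 [187   0  40  66] [207.9  32.8] z82 centre 984 319 diam 178.6 z12: [1028.  338.]
black 2608 [225   0  60  65] [252.   29.7] z82 centre 987 214 diam 192.5 z12: [1036.  232.]
black 638 [284   0  15  65] [291.5  32.3] z82 centre 983 131 diam 161.1 z12: [1028.  137.]
black 4926 [543   0  97  63] [597.7  31.1] z82 centre 981 -544 diam 263.1 z12: [1025. -598.]
black 101 [629 150  11  29] [635.6 160.9] z82 centre 670 -580 diam 60.3 z12: [ 699. -633.]
black 383 [576 159  31  86] [590.5 201.8] z82 centre 594 -478 diam 177.9 z12: [ 606. -519.]
black 464 [ 97 205  13  92] [103.  251.1] z82 centre 503 504 diam 182.9 z12: [507. 535.]
black 559 [ 37 212  33  94] [ 43.3 258.3] z82 centre 488 593 diam 183.4 z12: [493. 661.]
black 277 [470 214  19  19] [479.4 223. ] z82 centre 550 -246 diam 38.8 z12: [ 562. -272.]
black 2
[... 1220 characters left out ...]
  24.7] z82 centre -638 134 diam 609.8 z12: [-828.   99.]
black 3050 [510  20  75  66] [544.4  51.3] z82 centre -476 296 diam 626.4 z12: [-602.  260.]
black 1002 [ 27  31 112  48] [79.6 55. ] z82 centre 476 -922 diam 408.0 z12: [  433. -1103.]
black 1824 [582  60  58  48] [614.4  83.7] z82 centre -337 500 diam 361.0 z12: [-463.  509.]
black 117 [215 123  13  11] [220.9 127.5] z82 centre 545 -253 diam 46.8 z12: [ 473. -339.]
black 137 [255 129  13  16] [260.5 137.1] z82 centre 517 -150 diam 64.3 z12: [ 444. -220.]
black 364 [  0 241  69  48] [ 44.6 274.1] z82 centre 1018 -211 diam 179.7 z12: [1011. -244.]
black 2032 [ 87 273 156 127] [164.4 341.4] z82 centre 976 58 diam 342.3 z12: [968.  42.]
```

View pics/topc.png

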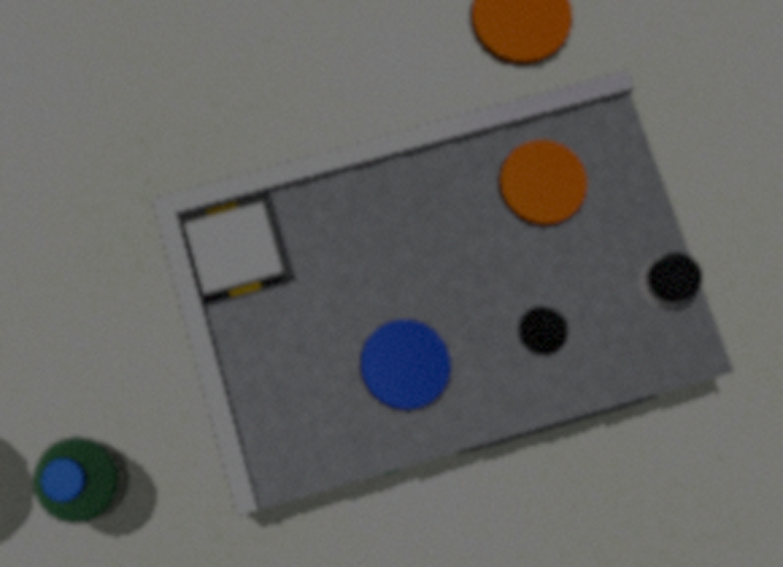

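View pics/scenec.png

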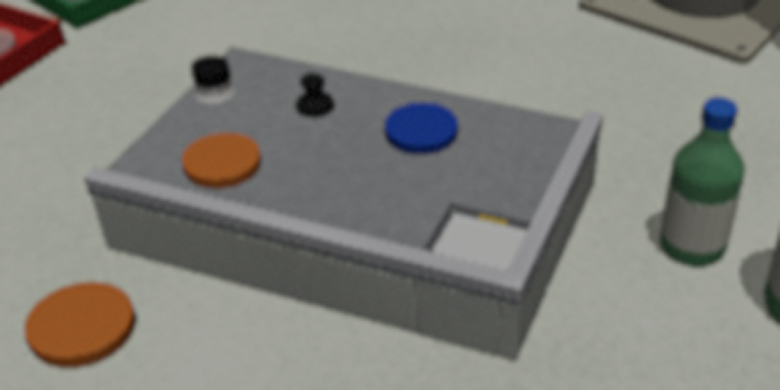

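The enlarged crops confirm the targets. At deck height the amber disc on the deck measures about 65 mm (66 expected). The one on the table measures about 83 mm, so it is the larger look-alike. The smaller bottle, at top (258,297), is the cleaner. Next I'll fit the feeder pose.

```bash
cat >> h.py <<'E'
def fitpose(F,W):
    F=np.array(F,float)[:,:2];W=np.array(W,float)[:,:2]
    f0,w0=F.mean(0),W.mean(0);H=(F-f0).T@(W-w0)
    a=np.arctan2(H[0,1]-H[1,0],H[0,0]+H[1,1]);R=np.array([[np.cos(a),-np.sin(a)],[np.sin(a),np.cos(a)]])
    t=w0-R@f0; return a,R,t,(F@R.T+t-W)
E
python3 - <<'E'
from h import *
d=r.snapshot("top")
P=[(160,200),(628,72),(238,513),(732,370)];Z=[82,82,82,70];F=[(119.5,189.5),(119.5,-190),(-120,189.5),(-120,-190)]
W=[onplane(d,230+u/2.7,120+v/2.7,z) for (u,v),z in zip(P,Z)]
a,R,t,res=fitpose(F,W);print("top",np.degrees(a),t,res.round(1),"mouth",R@[70,140]+t)
s=r.snapshot("scene")
P=[(523,290),(90,178),(600,118),(230,50)]
W=[onplane(s,140+u/2.6,100+v/2.6,z) for (u,v),z in zip(P,Z)]
a,R,t,res=fitpose(F,W);print("scene",np.degrees(a),t,res.round(1),"mouth",R@[70,140]+t)
for dd in(d,s):
  for col in("amber","blue"):
    for A,b,c,m in blobs(dd,col): print(col,onplane(dd,*c,80)[:2].round(1))
E
```

```text
top 15.075036046081822 [547.63401129 -74.63462229] [[ 1.6  4.9]
 [ 1.8 -2.1]
 [-1.6 -0.5]
 [-1.8 -2.4]] mouth [578.81329881  78.75329128]
scene 15.415617698658941 [554.2741286  -65.87393722] [[ 3.3  2.5]
 [ 5.9 -2.3]
 [-6.1  2.1]
 [-3.2 -2.2]] mouth [584.54109128  87.69660348]
amber [ 760.6 -146. ]
amber [ 626.1 -154.3]
blue [488.9 -44.3]
amber [ 630.  -151.1]
amber [824.9 -94.8]
blue [493.3 -42. ]
```

```bash
python3 -m jog '[[0,0,-0.2,0,0,0],[0,0,-0.4,0,0,0],[-1,-0.65,-0.4,0,0,0],[-1,-0.65,-0.4,0,0,0],[-1,-0.65,-0.4,0,0,0],[-1,-0.65,-0.4,0,0,0],[-1,-0.65,-0.4,0,0,0],[-1,-0.65,-0.4,0,0,0],[-1,-0.65,-0.4,0,0,0]]' 1 60
```

```text
time: 1.35
tool_pos: [393.3, 314.3, 331.5]
tcp_rot: [-180.0, 0.1, 158.6]
ft_force: [0.2, 0.4, 0.4]
finger_gap: 85.3
```

```bash
python3 -m jog '[[-0.92,-0.68,0.1,0,0,-0.2],[-0.92,-0.68,0.1,0,0,-0.2],[-0.92,-0.68,0.1,0,0,-0.2],[-0.92,-0.68,0.32,0,0,-0.2],[-0.92,-0.68,0.32,0,0,-0.2],[-0.92,-0.68,0.32,0,0,-0.2],[-0.92,-0.68,0.32,0,0,-0.2],[-0.92,-0.68,0.32,0,0,-0.2],[-0.92,-0.68,0.32,0,0,-0.2]]'
python3 - <<'E'
from h import *
d=r.snapshot("wrist");np.savez("w1.npz",**d)
cv2.imwrite("pics/w1.png",d["pixels"][:,:,::-1]);s=r.sense();print(s["tool_pos"],s["tcp_rot"],s["qd"].round(1),d["extrinsics"][:3,3])
E
```

```text
time: 2.25
tool_pos: [543.8, 78.1, 251.2]
tcp_rot: [180.0, -0.0, -165.1]
ft_force: [-0.7, 0.5, 0.5]
finger_gap: 85.2
[543.89515796  78.60144338 251.84797165] [ 1.79974835e+02  3.07932186e-02 -1.64991954e+02] [ 0.9 -0.9 -0.2  0.  -0.1 -0.2] [469.00632582  58.44563324 394.61071562]
```

View pics/w1.png

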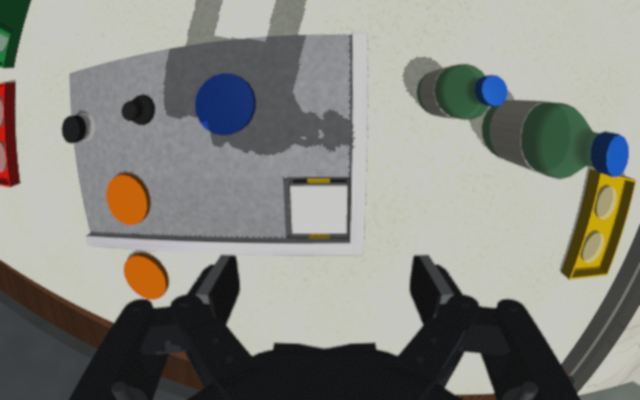

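The wrist view shows the mouth at about (320,210), with yellow pawls at (318,181) and (318,237). Blue is at (225,104) and the deck amber at (128,198).

Run:
```python
from h import *
d=dict(np.load("w1.npz"))
im=d["pixels"][160:260,270:380][:,:,::-1]
cv2.imwrite("pics/w1c.png",cv2.resize(im,None,fx=6,fy=6,interpolation=cv2.INTER_CUBIC))
for col in("amber","blue","yellow"):
    for A,b,c,m in blobs(d,col,15):
        cs,_=cv2.findContours(m.astype(np.uint8),cv2.RETR_EXTERNAL,cv2.CHAIN_APPROX_NONE)
        pts=np.array([onplanew(d,u,v,82)[:2] for u,v in cs[0][:,0]],np.float32)
        print(col,A,b,c.round(1),"rim",np.round(cv2.minEnclosingCircle(pts),1) if 0 else cv2.minEnclosingCircle(pts),"centroid z80",onplanew(d,*c,80)[:2].round(1))
```

```text
amber 1599 [107 174  41  51] [126.8 199.3] rim ((626.9153442382812, -152.4008026123047), 33.26719665527344) centroid z80 [ 626.5 -152.2]
amber 1340 [124 255  43  44] [145.  276.6] rim ((732.6998291015625, -122.37113952636719), 34.927894592285156) centroid z80 [ 732.3 -122.7]
blue 2697 [196  74  57  60] [224.4 103.8] rim ((490.50830078125, -42.972328186035156), 31.817617416381836) centroid z80 [490.5 -42.7]
blue 378 [482  77  24  28] [495.6  88.9] rim ((394.64703369140625, 230.05140686035156), 16.2857723236084) centroid z80 [391.4 233.6]
blue 630 [607 136  20  39] [616.4 155.3] rim ((387.05474853515625, 479.34344482421875), 31.306961059570312) centroid z80 [386.6 482.2]
yellow 1503 [570 174  65 105] [600.7 222.6] rim ((495.82403564453125, 520.3997802734375), 98.29060363769531) centroid z80 [490.3 502.7]
yellow 1447 [107 176  39  48] [126.2 199.7] rim ((627.1959838867188, -153.176513671875), 31.594743728637695) centroid z80 [ 627.4 -153.2]
yellow 99 [308 178  22   5] [318.3 180.1] rim ((544.7200927734375, 72.36433410644531), 10.939093589782715) centroid z80 [545.2  72.2]
yellow 1212 [125 257  40  42] [144.4 277.3] rim ((734.0433349609375, -124.021240234375), 33.76173400878906) centroid z80 [ 733.8 -123.7]
```

View pics/w1c.png

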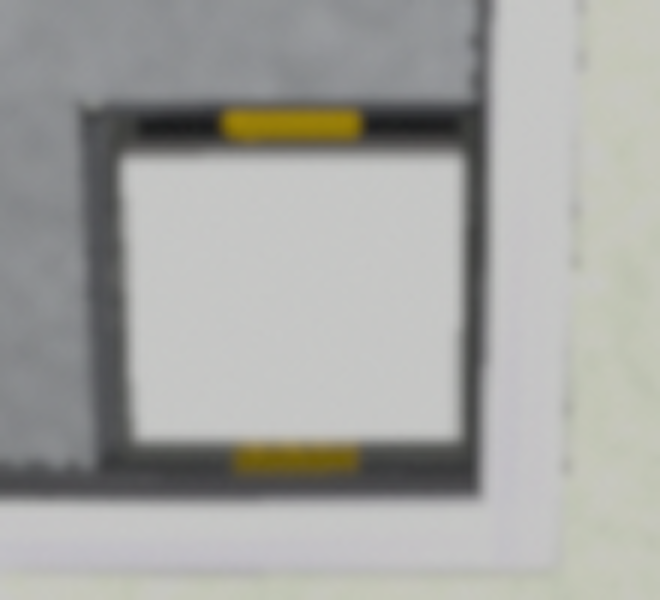

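Run:
```python
from h import *
d=dict(np.load("w1.npz"))
q=lambda u,v,z:onplanew(d,270+(u+.5)/6-.5,160+(v+.5)/6-.5,z)[:2]
F=[(42,109),(42,171),(98,171),(98,109)];W=[q(120,150,69),q(465,153,69),q(463,442,69),q(132,445,69)]
a,R,t,res=fitpose(F,W);print("plate",np.degrees(a),t,res.round(1),"mouth",R@[70,140]+t)
A,b,c,m=[x for x in blobs(d,"yellow",15) if x[0]==99][0]
for n,p in [("outer corner z82",q(557,572,82)),("innercorner z82",q(487,500,82)),("mouth -x-y rim z70",q(82,103,70)),("pawl -x tip",q(290,138,60))]:
    print(n,(R.T@(p-t)).round(1))
for n,p in [("amber",(626.7,-152.3)),("blue",(490.5,-42.8))]: print(n,(R.T@(np.array(p)-t)).round(1))
```

```text
plate 15.227649087829272 [549.98528623 -71.67860425] [[ 1.1  0.8]
 [ 0.4 -0.1]
 [-0.4 -1. ]
 [-1.1  0.3]] mouth [580.75589957  81.79181425]
outer corner z82 [120.2 189.4]
innercorner z82 [104.8 175.6]
mouth -x-y rim z70 [ 31.6 102. ]
pawl -x tip [ 41.  139.3]
amber [ 52.8 -97.9]
blue [-49.8  43.5]
```

```bash
python3 -m jog '[[-0.081,-0.978,0,0,0,0],[-0.081,-0.978,0.1,0,0,0],[-0.081,-0.978,0.3,0,0,0],[-0.081,-0.978,0.5,0,0,0],[-0.081,-0.978,0.567,0,0,0],[-0.081,-0.978,0.567,0,0,0],[-0.081,-0.978,0.567,0,0,0],[-0.081,-0.978,0.567,0,0,0],[-0.081,-0.978,0.567,0,0,0]]'
python3 - <<'E'
from h import *
d=r.snapshot("wrist");np.savez("w2.npz",**d)
cv2.imwrite("pics/w2.png",d["pixels"][:,:,::-1]);s=r.sense();print(s["tool_pos"],s["tcp_rot"],s["ft_force"])
for A,b,c,m in blobs(d,"amber",300): 
    cs,_=cv2.findContours(m.astype(np.uint8),cv2.RETR_EXTERNAL,cv2.CHAIN_APPROX_NONE)
    pts=np.array([onplanew(d,u,v,82)[:2] for u,v in cs[0][:,0]],np.float32)
    print(A,c,cv2.minEnclosingCircle(pts))
E
```

```text
time: 3.2
tool_pos: [628.3, -151.9, 112.1]
tcp_rot: [-179.9, 0.2, -164.9]
ft_force: [0.1, 0.1, 0.5]
finger_gap: 85.3
[ 628.55990899 -152.04271372  112.69349675] [-179.87845218    0.2255397  -164.90792443] [-0.59637961 -0.41722739  0.38019215]
7262 [318.95249243 228.54764528] ((626.6681518554688, -153.45570373535156), 32.87830352783203)
2136 [272.03698502 333.56882022] ((719.7604370117188, -166.55955505371094), 30.668954849243164)
```

View pics/w2.png

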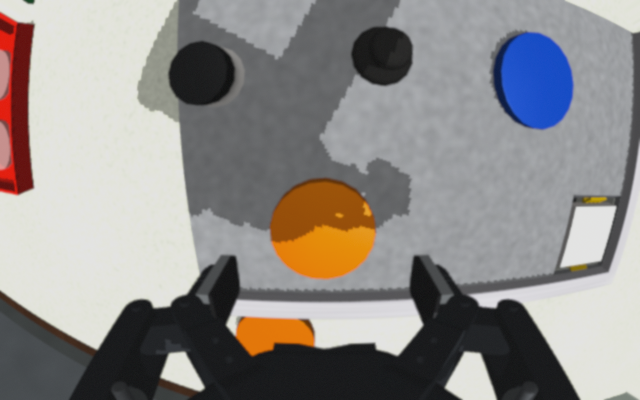

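```bash
python3 -m jog '[[0.008,-0.004,0.1,0,0,0],[0.008,-0.004,0.165,0,0,0],[0.008,-0.004,0.17,0,0,0],[0.008,-0.004,0.17,0,0,0]]' 1 && python3 -m jog '[[0,0,0,0,0,0],[0,0,0,0,0,0],[0,0,0,0,0,0],[0,0,0,0,0,0],[0,0,0,0,0,0],[0,0,0,0,0,0]]' 0 30
python3 - <<'E'
from h import *
d=r.snapshot("wrist");cv2.imwrite("pics/w3.png",d["pixels"][:,:,::-1]);s=r.sense();print(s["tool_pos"],s["tcp_rot"],s["ft_force"],s["finger_gap"])
d=r.snapshot("scene");cv2.imwrite("pics/s3.png",cv2.resize(d["pixels"][90:250,140:400][:,:,::-1],None,fx=3,fy=3,interpolation=cv2.INTER_CUBIC))
E
```

```text
time: 3.65
tool_pos: [625.0, -154.2, 67.3]
tcp_rot: [180.0, -0.0, -165.0]
ft_force: [-0.4, -0.4, 1.1]
finger_gap: 85.6
time: 4.25
tool_pos: [626.2, -155.1, 69.0]
tcp_rot: [-179.9, 0.1, -165.0]
ft_force: [-1.5, 0.9, 5.1]
finger_gap: 63.9
[ 626.21245438 -155.1049351    68.91823466] [-1.79928265e+02  1.31326332e-01 -1.65017199e+02] [0.07247283 1.73409336 6.04219515] 64.21994313409417
```

View pics/w3.png

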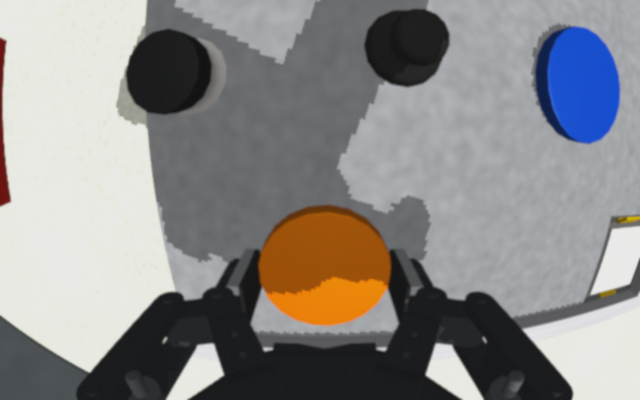

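View pics/s3.png

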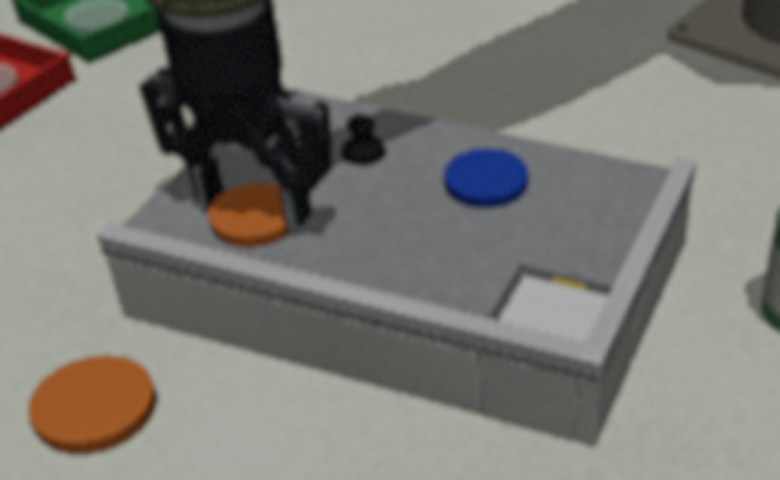

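```bash
python3 -m jog '[[0,0,-0.1,0,0,0],[0,0,-0.16,0,0,0],[-0.02,0.2,-0.16,0,0,0],[-0.04,0.4,-0.16,0,0,0],[-0.05,0.6,-0.16,0,0,0],[-0.06,0.8,-0.16,0,0,0],[-0.07,0.96,-0.16,0,0,0],[-0.07,0.96,-0.16,0,0,0],[-0.07,0.96,-0.16,0,0,0],[-0.07,0.96,-0.16,0,0,0]]'
python3 - <<'E'
from h import *
d=r.snapshot("wrist");np.savez("w4.npz",**d);cv2.imwrite("pics/w4.png",d["pixels"][:,:,::-1]);s=r.sense();print(s["tool_pos"],s["tcp_rot"],s["ft_force"],s["finger_gap"])
d=r.snapshot("scene");np.savez("s4.npz",**d);cv2.imwrite("pics/s4.png",cv2.resize(d["pixels"][90:250,180:440][:,:,::-1],None,fx=3,fy=3,interpolation=cv2.INTER_CUBIC))
E
```

```text
time: 5.35
tool_pos: [580.5, 80.6, 107.6]
tcp_rot: [-180.0, 0.0, -165.0]
ft_force: [1.0, -0.9, -1.0]
finger_gap: 64.6
[580.52619965  80.24998888 107.41026714] [-1.79969651e+02  3.61915067e-02 -1.65090290e+02] [ 0.25353922 -1.43873443 -0.18316648] 64.47546200728323
```

View pics/w4.png

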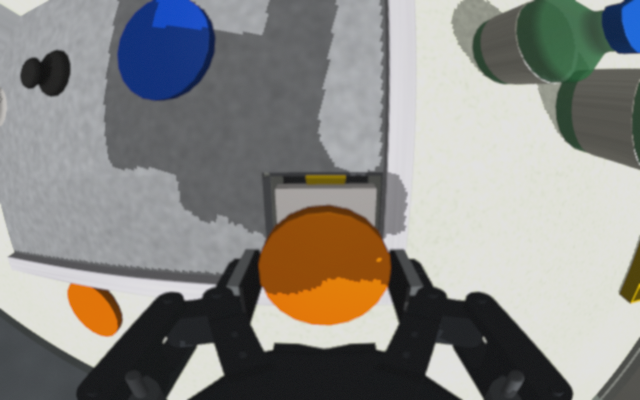

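View pics/s4.png

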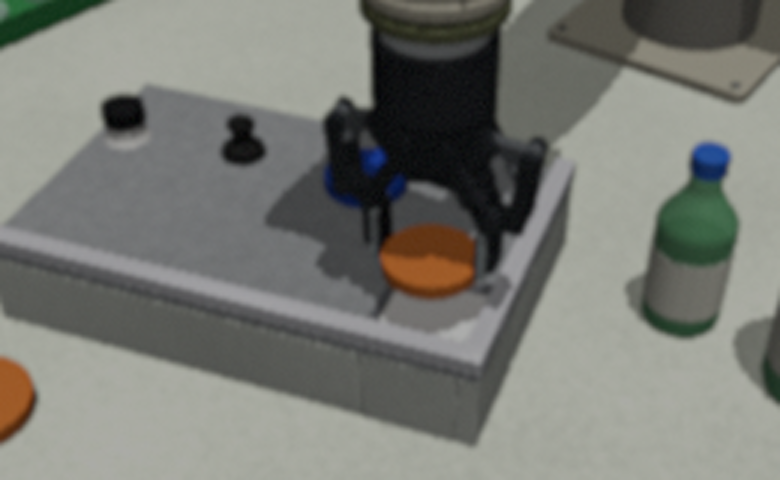

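Run:
```python
from h import *
d=dict(np.load("w4.npz"));T=d["extrinsics"]
for z in(119,121):
  for A,b,c,m in blobs(d,"amber",3000):
    cs,_=cv2.findContours(m.astype(np.uint8),cv2.RETR_EXTERNAL,cv2.CHAIN_APPROX_NONE)
    # rim: lower/side part only
    pts=np.array([onplanew(d,u,v,z)[:2] for u,v in cs[0][:,0]],np.float32)
    print(z,b,c,cv2.minEnclosingCircle(pts))
im=d["pixels"][160:330,240:420][:,:,::-1]
cv2.imwrite("pics/w4c.png",cv2.resize(im,None,fx=4,fy=3.5,interpolation=cv2.INTER_CUBIC))
# expected rim pixel
a=np.radians(15.23);R=np.array([[np.cos(a),-np.sin(a)],[np.sin(a),np.cos(a)]]);t=np.array([550.0,-71.7])
for n,f,z in [("rim-x-y",(31.5,101.5),70),("-x wall,+y",(31.5,174.5),70),("outer",(119.5,189.5),82),("plate-x-y",(42,109),69),("plate -x+y",(42,171),69)]:
    print(n,projw(d,[*(R@f+t),z]).round(1))
```

```text
119 [259 211 132 114] [324.27286729 267.13784547] ((582.4678955078125, 81.4942398071289), 33.079105377197266)
121 [259 211 132 114] [324.27286729 267.13784547] ((581.3002319335938, 81.18507385253906), 32.57728958129883)
rim-x-y [261.7 172.5]
-x wall,+y [382.5 171.9]
outer [398.3 303.3]
plate-x-y [274.9 188.6]
plate -x+y [375.9 188.2]
```

View pics/w4c.png

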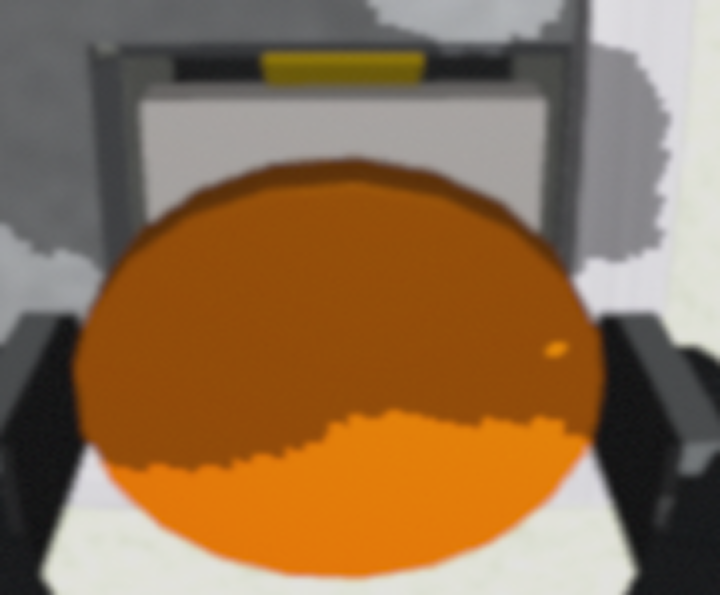

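```bash
cat >> h.py <<'E'
def disc(d,col,z,vmin,mn=2000):
    from scipy.optimize import least_squares
    A,b,c,m=max(blobs(d,col,mn),key=lambda x:x[0])
    cs,_=cv2.findContours(m.astype(np.uint8),cv2.RETR_EXTERNAL,cv2.CHAIN_APPROX_NONE)
    P=np.array([onplanew(d,u,v,z)[:2] for u,v in cs[0][:,0] if v>vmin])
    f=least_squares(lambda q:np.hypot(*(P-q[:2]).T)-q[2],[*P.mean(0),33],loss="soft_l1")
    return f.x,np.std(f.fun)
E
python3 - <<'E'
from h import *
d=dict(np.load("w4.npz"))
for z in (118,120,122):print(z,disc(d,"amber",z,250))
E
```

```text
118 (array([583.03963652,  81.59223029,  32.73864665]), np.float64(0.2548129536462194))
120 (array([581.87205392,  81.28388701,  32.24562944]), np.float64(0.2509753035654004))
122 (array([580.70447001,  80.97554121,  31.75261285]), np.float64(0.24713768536367706))
```

```bash
python3 -m jog '[[0.008,0.001,0.05,0,0,0],[0.008,0.001,0.1,0,0,0],[0.008,0.001,0.112,0,0,0],[0.008,0.001,0.112,0,0,0]]' && python3 -m jog '[[0,0,0.006,0,0,0],[0,0,0.012,0,0,0],[0,0,0.012,0,0,0]]'
python3 - <<'E'
from h import *
d=r.snapshot("wrist");np.savez("w5.npz",**d);s=r.sense();print(s["tool_pos"],s["tcp_rot"],s["ft_force"],s["finger_gap"])
im=d["pixels"][160:340,200:440][:,:,::-1]
cv2.imwrite("pics/w5.png",cv2.resize(im,None,fx=3.2,fy=3.2,interpolation=cv2.INTER_CUBIC))
d=r.snapshot("scene");cv2.imwrite("pics/s5.png",cv2.resize(d["pixels"][130:230,270:400][:,:,::-1],None,fx=5.5,fy=5.5,interpolation=cv2.INTER_CUBIC))
E
```

```text
time: 5.85
tool_pos: [576.9, 80.9, 77.4]
tcp_rot: [180.0, -0.2, -165.0]
ft_force: [0.3, -0.2, -0.9]
finger_gap: 64.1
time: 6.15
tool_pos: [578.1, 81.3, 76.1]
tcp_rot: [-180.0, 0.0, -165.0]
ft_force: [0.5, 0.4, -1.4]
finger_gap: 64.2
[578.09648243  81.31211187  76.24148458] [-1.79994115e+02  1.94899281e-02 -1.65007400e+02] [-0.27100559  0.09119326 -0.66340821] 64.13898837918246
```

View pics/w5.png

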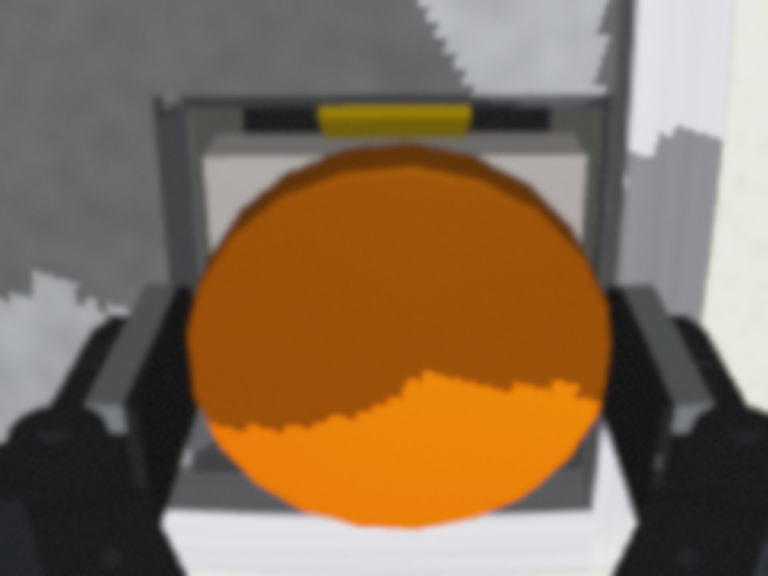

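View pics/s5.png

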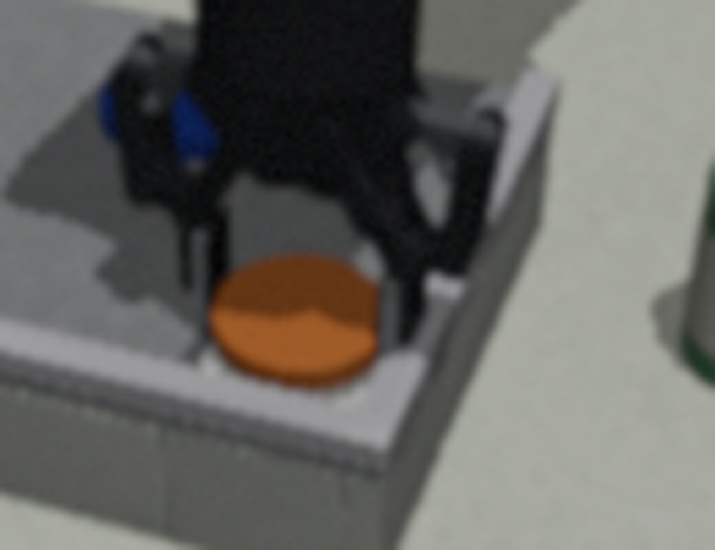

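Run:
```python
from h import *
d=dict(np.load("w5.npz"))
a=np.radians(15.23);R=np.array([[np.cos(a),-np.sin(a)],[np.sin(a),np.cos(a)]]);t=np.array([550.0,-71.7])
for z in (86,88,90):
    f,s=disc(d,"amber",z,260);print(z,f,s,"feeder rel mouth",(R.T@(f[:2]-t)-[70,140]).round(2))
for n,f,z in [("rim-x-y",(31.5,101.5),70),("plate-x-y",(42,109),69),("plate -x+y",(42,171),69)]:
    print(n,((projw(d,[*(R@f+t),z])-[200,160]+.5)*3.2).round(1))
```

```text
86 [581.09395479  82.48710106  33.21551211] 0.4810991297063768 feeder rel mouth [0.51 0.6 ]
88 [579.92599809  82.17579037  32.71811025] 0.4738879825310482 feeder rel mouth [-0.7   0.61]
90 [578.75805294  81.86448438  32.22069682] 0.4666769378590955 feeder rel mouth [-1.91  0.62]
rim-x-y [153.9  97.4]
plate-x-y [204.7 157.4]
plate -x+y [585.9 156. ]
```

```bash
python3 -m jog '[[0.002,-0.004,0,0,0,0],[0.002,-0.004,0,0,0,0]]' && python3 -m jog '[[0,0,0,0,0,0],[0,0,0,0,0,0],[0,0,0,0,0,0],[0,0,0,0,0,0],[0,0,-0.1,0,0,0],[0,0,-0.16,0,0,0],[0,0,-0.16,0,0,0],[0,0,-0.16,0,0,0]]' 1
python3 - <<'E'
from h import *
d=r.snapshot("wrist");np.savez("w6.npz",**d);s=r.sense();print(s["tool_pos"],s["tcp_rot"],s["ft_force"],s["finger_gap"])
im=d["pixels"][130:340,200:440][:,:,::-1]
cv2.imwrite("pics/w6.png",cv2.resize(im,None,fx=2.8,fy=2.8,interpolation=cv2.INTER_CUBIC))
a=np.radians(15.23);R=np.array([[np.cos(a),-np.sin(a)],[np.sin(a),np.cos(a)]]);t=np.array([550.0,-71.7])
f,s=disc(d,"amber",81,200);print(f,s,"rel mouth",(R.T@(f[:2]-t)-[70,140]).round(2))
E
```

```text
time: 6.45
tool_pos: [577.8, 80.0, 76.2]
tcp_rot: [-180.0, 0.0, -165.0]
ft_force: [-0.1, -0.4, -0.7]
finger_gap: 64.0
time: 7.25
tool_pos: [578.2, 80.2, 116.5]
tcp_rot: [-180.0, 0.1, -165.0]
ft_force: [-0.5, 0.9, -0.9]
finger_gap: 85.3
[577.51922669  80.13170281 115.52207069] [ 1.79997680e+02 -1.40769753e-02 -1.65014516e+02] [ 0.31014952 -0.0260248  -0.2742178 ] 84.98567241629114
[579.71364983  80.82829293  32.07678272] 0.8434139116171147 rel mouth [-1.26 -0.63]
```

View pics/w6.png

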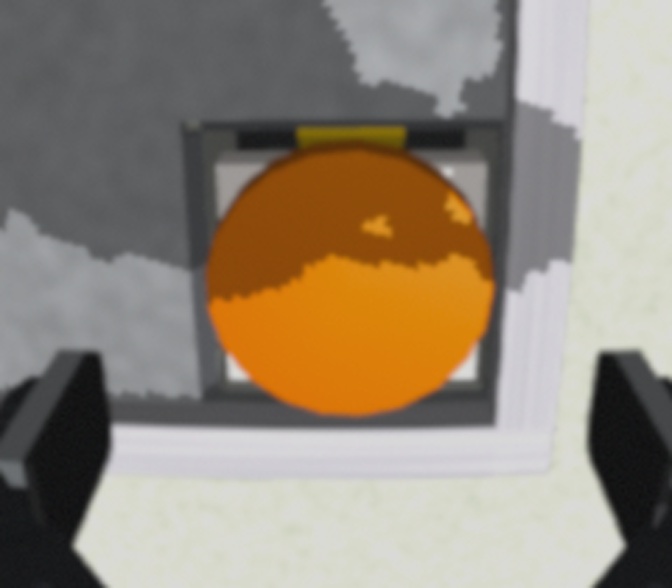

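```bash
python3 -m jog '[[-0.013,0.004,0,0,0,0],[-0.013,0.004,0,0,0,0],[-0.013,0.004,0,0,0,0],[-0.013,0.004,0,0,0,0],[-0.013,0.004,0,0,0,0],[-0.013,0.004,0.05,0,0,0],[-0.013,0.004,0.1,0,0,0],[-0.013,0.004,0.1,0,0,0]]' 0 30
python3 - <<'E'
from h import *
d=r.snapshot("wrist");s=r.sense();print(s["tool_pos"],s["tcp_rot"],s["ft_force"],s["finger_gap"])
im=d["pixels"][130:340,200:440][:,:,::-1]
cv2.imwrite("pics/w7.png",cv2.resize(im,None,fx=2.8,fy=2.8,interpolation=cv2.INTER_CUBIC))
E
```

```text
time: 8.1
tool_pos: [578.4, 81.8, 87.6]
tcp_rot: [179.9, -0.3, -165.0]
ft_force: [0.0, 0.2, 0.1]
finger_gap: -0.1
[578.98700613  81.83825197  88.75847132] [ 179.95496717   -0.21603459 -165.01772829] [ 0.83114858 -0.32625818  0.28790113] -0.0343157664867758
```

View pics/w7.png

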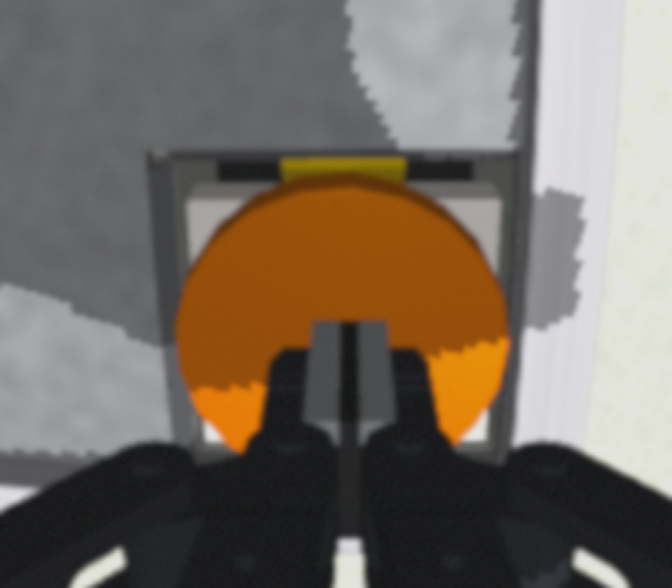

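```bash
python3 -m jog '[[0,0,0.02,0,0,0],[0,0,0.035,0,0,0],[0,0,0.05,0,0,0],[0,0,0.06,0,0,0],[0,0,0.07,0,0,0],[0,0,0.08,0,0,0],[0,0,0.09,0,0,0],[0,0,0.1,0,0,0],[0,0,0.1,0,0,0]]' && python3 -m jog '[[0,0,0.01,0,0,0],[0,0,0.02,0,0,0],[0,0,0.03,0,0,0],[0,0,0.035,0,0,0],[0,0,0.035,0,0,0]]'
python3 - <<'E'
from h import *
d=r.snapshot("wrist");s=r.sense();print(s["tool_pos"],s["tcp_rot"],s["ft_force"],s["finger_gap"])
im=d["pixels"][130:340,200:440][:,:,::-1]
cv2.imwrite("pics/w8.png",cv2.resize(im,None,fx=2.8,fy=2.8,interpolation=cv2.INTER_CUBIC))
E
```

```text
time: 9.05
tool_pos: [581.5, 82.0, 66.7]
tcp_rot: [-180.0, 0.1, -165.0]
ft_force: [2.0, -0.0, 2.3]
finger_gap: 0.0
time: 9.55
tool_pos: [581.5, 82.0, 58.2]
tcp_rot: [-180.0, 0.1, -165.0]
ft_force: [1.0, 0.3, 4.0]
finger_gap: 0.1
[581.47376459  82.00245052  58.16724857] [-1.79978244e+02  1.04813128e-01 -1.65014346e+02] [ 0.28713837 -0.0840612   5.24795846] 0.1366094325635373
```

View pics/w8.png

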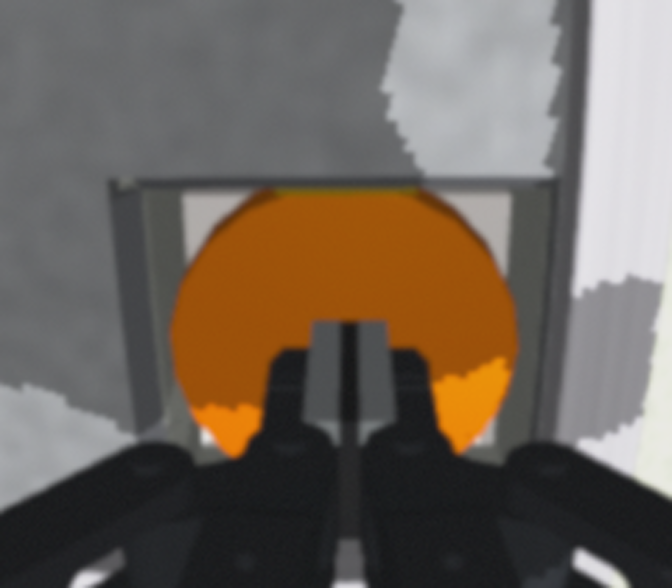

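```bash
python3 -m jog '[[0,0,0.008,0,0,0],[0,0,0.014,0,0,0],[0,0,0.02,0,0,0],[0,0,0.02,0,0,0]]'
python3 - <<'E'
from h import *
d=r.snapshot("wrist");s=r.sense();print(s["tool_pos"],s["tcp_rot"],s["ft_force"],s["finger_gap"])
im=d["pixels"][130:340,200:440][:,:,::-1]
cv2.imwrite("pics/w9.png",cv2.resize(im,None,fx=2.8,fy=2.8,interpolation=cv2.INTER_CUBIC))
E
```

```text
time: 10.0
tool_pos: [581.5, 82.0, 53.3]
tcp_rot: [-180.0, 0.1, -165.0]
ft_force: [-1.1, 0.1, 8.9]
finger_gap: 0.1
[581.48694588  82.01240854  53.37761183] [-1.79978364e+02  1.04297284e-01 -1.65014509e+02] [-0.97571238  1.09127326  6.97066092] -0.08395044345070739
```

View pics/w9.png

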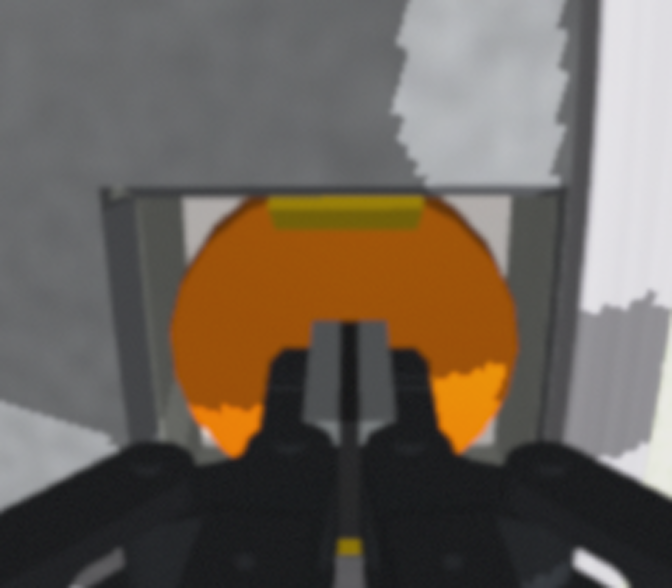

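```bash
python3 -m jog '[[0,0,-0.1,0,0,0],[0,0,-0.25,0,0,0],[0,0,-0.3,0,0,0],[0,0,-0.3,0,0,0],[0.2,-0.16,-0.3,0,0,0],[0.4,-0.32,-0.3,0,0,0],[0.48,-0.388,-0.3,0,0,0],[0.48,-0.388,-0.3,0,0,0],[0.48,-0.388,-0.3,0,0,0]]' 1
python3 - <<'E'
from h import *
d=r.snapshot("wrist");np.savez("w10.npz",**d);s=r.sense();print(s["tool_pos"],s["tcp_rot"],s["ft_force"],s["finger_gap"])
cv2.imwrite("pics/w10.png",d["pixels"][:,:,::-1])
print(disc(d,"blue",82,0))
d=r.snapshot("scene");cv2.imwrite("pics/s10.png",cv2.resize(d["pixels"][130:230,270:400][:,:,::-1],None,fx=5.5,fy=5.5,interpolation=cv2.INTER_CUBIC))
E
```

```text
time: 10.95
tool_pos: [488.3, -43.6, 125.7]
tcp_rot: [179.9, -0.1, -165.2]
ft_force: [0.4, -0.8, 0.1]
finger_gap: 85.5
[489.2204762  -42.7291678  126.16021392] [ 1.79945349e+02 -5.58830281e-02 -1.65096461e+02] [-0.53176603 -0.51662851  0.62455967] 85.70549027380096
(array([489.91050742, -43.6809694 ,  31.80364066]), np.float64(0.3559018362746902))
```

View pics/w10.png

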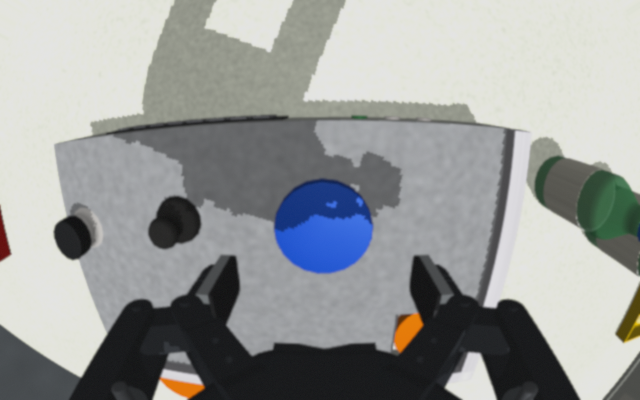

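View pics/s10.png

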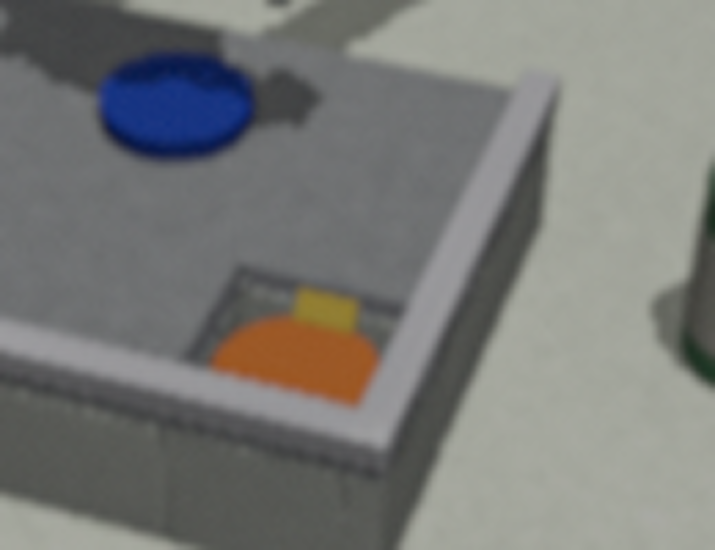

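```bash
python3 -m jog '[[0.004,-0.003,0.1,0,0,0],[0.004,-0.003,0.2,0,0,0],[0.004,-0.003,0.236,0,0,0],[0.004,-0.003,0.236,0,0,0],[0.004,-0.003,0.236,0,0,0]]' 1 && python3 -m jog '[[0,0,0,0,0,0],[0,0,0,0,0,0],[0,0,0,0,0,0],[0,0,0,0,0,0],[0,0,0,0,0,0],[0,0,0,0,0,0]]' 0 30
python3 - <<'E'
from h import *
d=r.snapshot("wrist");np.savez("w11.npz",**d);s=r.sense();print(s["tool_pos"],s["tcp_rot"],s["ft_force"],s["finger_gap"])
cv2.imwrite("pics/w11.png",d["pixels"][:,:,::-1])
print(disc(d,"blue",82,250))
E
```

```text
time: 11.55
tool_pos: [489.7, -43.2, 68.9]
tcp_rot: [-180.0, 0.0, -165.0]
ft_force: [0.3, 0.0, 0.5]
finger_gap: 85.5
time: 12.15
tool_pos: [490.3, -43.8, 70.2]
tcp_rot: [-179.9, 0.2, -165.0]
ft_force: [-2.1, 1.3, 5.5]
finger_gap: 64.3
[490.21908937 -43.83616803  70.13112907] [-1.79949498e+02  1.47604432e-01 -1.65021106e+02] [-1.02106469  1.24821838  5.97871484] 64.12685405119029
(array([490.17709185, -43.45325129,  32.04683996]), np.float64(0.24267359591421547))
```

View pics/w11.png

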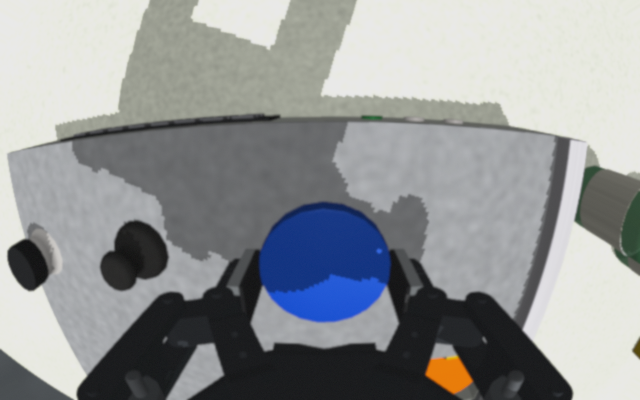

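```bash
python3 -m jog '[[0,0,-0.1,0,0,0],[0,0,-0.16,0,0,0],[-0.15,0.13,-0.16,0,0,0],[-0.3,0.26,-0.16,0,0,0],[-0.473,0.39,-0.16,0,0,0],[-0.473,0.39,-0.16,0,0,0],[-0.473,0.39,-0.1,0,0,0],[-0.473,0.39,-0.04,0,0,0],[-0.473,0.39,-0.035,0,0,0],[-0.473,0.39,-0.035,0,0,0]]'
python3 - <<'E'
from h import *
d=r.snapshot("wrist");np.savez("w12.npz",**d);s=r.sense();print(s["tool_pos"],s["tcp_rot"],s["ft_force"],s["finger_gap"])
im=d["pixels"][160:340,200:440][:,:,::-1]
cv2.imwrite("pics/w12.png",cv2.resize(im,None,fx=3.2,fy=3.2,interpolation=cv2.INTER_CUBIC))
a=np.radians(15.23);R=np.array([[np.cos(a),-np.sin(a)],[np.sin(a),np.cos(a)]]);t=np.array([550.0,-71.7])
for z in (s["tool_pos"][2]+11,s["tool_pos"][2]+12.5):
    f,q=disc(d,"blue",z,255);print(f,q,(R.T@(f[:2]-t)-[70,140]).round(2))
E
```

```text
time: 13.2
tool_pos: [577.2, 79.8, 76.0]
tcp_rot: [180.0, -0.0, -165.1]
ft_force: [0.4, 1.0, 1.3]
finger_gap: 64.2
[577.03003089  79.74522085  76.07556578] [ 1.79992124e+02 -6.35131410e-02 -1.65107609e+02] [ 0.61146114 -0.59382623 -0.00216567] 63.890480191090575
[577.96794432  80.43644089  32.27061786] 0.2716419867232913 [-3.05 -0.55]
[577.11093327  80.20868405  31.90501143] 0.2685623177671477 [-3.94 -0.55]
```

View pics/w12.png

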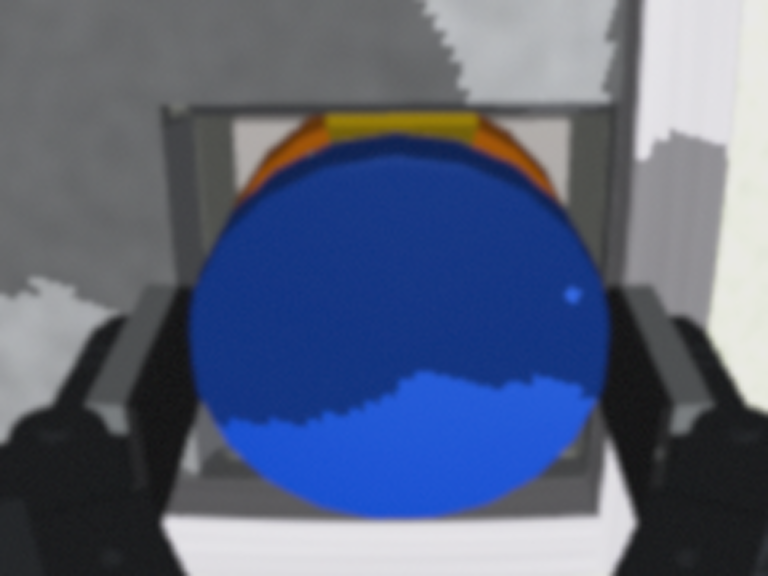

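```bash
python3 -m jog '[[0,0,0,0,0,0],[0,0,0,0,0,0]]'
python3 - <<'E'
from h import *
d=r.snapshot("wrist");s=r.sense();print(s["tool_pos"])
a=np.radians(15.23);R=np.array([[np.cos(a),-np.sin(a)],[np.sin(a),np.cos(a)]]);t=np.array([550.0,-71.7])
for z in (s["tool_pos"][2]+11,s["tool_pos"][2]+12.5):
    f,q=disc(d,"blue",z,255);print(f,q,(R.T@(f[:2]-t)-[70,140]).round(2))
E
```

```text
time: 13.45
tool_pos: [577.2, 80.3, 76.4]
tcp_rot: [180.0, -0.1, -165.1]
ft_force: [0.2, -0.1, -0.9]
finger_gap: 63.9
[577.40722779  80.4407097   76.54389224]
[577.88582823  80.84976063  32.25907249] 0.2990224045127757 [-3.02 -0.13]
[577.0310748   80.62224591  31.89338569] 0.29563062179500604 [-3.9  -0.13]
```

```bash
python3 -m jog '[[-0.007,-0.002,0,0,0,0],[-0.007,-0.002,0,0,0,0],[-0.007,-0.002,0,0,0,0]]' && python3 -m jog '[[0,0,0,0,0,0],[0,0,0,0,0,0],[0,0,0,0,0,0],[0,0,0,0,0,0],[0,0,-0.1,0,0,0],[0,0,-0.16,0,0,0],[0,0,-0.16,0,0,0],[0,0,-0.16,0,0,0]]' 1
python3 - <<'E'
from h import *
d=r.snapshot("wrist");s=r.sense();print(s["tool_pos"],s["tcp_rot"],s["ft_force"],s["finger_gap"])
im=d["pixels"][130:340,200:440][:,:,::-1]
cv2.imwrite("pics/w13.png",cv2.resize(im,None,fx=2.8,fy=2.8,interpolation=cv2.INTER_CUBIC))
a=np.radians(15.23);R=np.array([[np.cos(a),-np.sin(a)],[np.sin(a),np.cos(a)]]);t=np.array([550.0,-71.7])
f,q=disc(d,"blue",78,200);print(f,q,(R.T@(f[:2]-t)-[70,140]).round(2))
E
```

```text
time: 13.8
tool_pos: [579.9, 81.0, 77.0]
tcp_rot: [-180.0, -0.0, -165.0]
ft_force: [-0.2, -0.1, -0.5]
finger_gap: 63.9
time: 14.6
tool_pos: [580.3, 81.0, 117.4]
tcp_rot: [-180.0, 0.1, -165.0]
ft_force: [-0.0, 0.3, -0.9]
finger_gap: 85.5
[579.63100361  80.95306378 116.52586029] [ 1.79999130e+02 -1.41312972e-02 -1.65015093e+02] [-0.17191758  0.42161242 -1.04580904] 85.32623827526216
[580.06898442  81.43566864  31.61880851] 0.26677003181833214 [-0.76 -0.14]
```

View pics/w13.png

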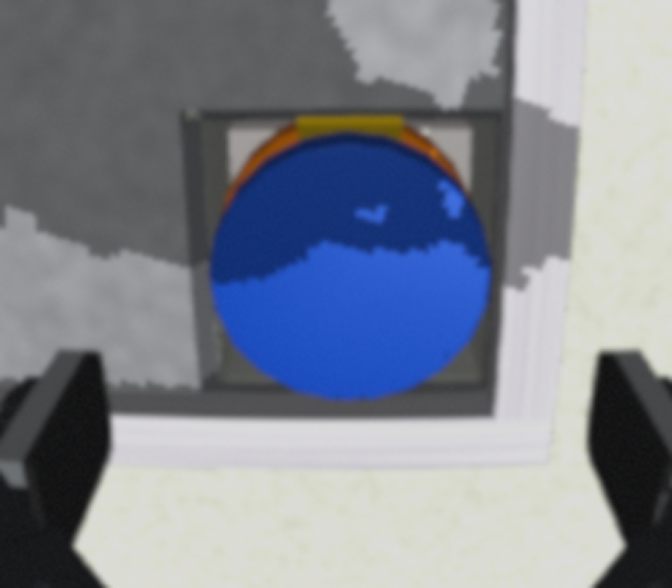

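```bash
python3 -m jog '[[-0.004,0.003,0,0,0,0],[-0.004,0.003,0,0,0,0],[-0.004,0.003,0,0,0,0],[-0.004,0.003,0,0,0,0],[-0.004,0.003,0,0,0,0],[-0.004,0.003,0.05,0,0,0],[-0.004,0.003,0.1,0,0,0],[-0.004,0.003,0.11,0,0,0],[-0.004,0.003,0.11,0,0,0]]' 0 30 && python3 -m jog '[[0,0,0.02,0,0,0],[0,0,0.035,0,0,0],[0,0,0.05,0,0,0],[0,0,0.06,0,0,0],[0,0,0.07,0,0,0],[0,0,0.08,0,0,0],[0,0,0.09,0,0,0],[0,0,0.1,0,0,0],[0,0,0.1,0,0,0]]'
python3 - <<'E'
from h import *
d=r.snapshot("wrist");s=r.sense();print(s["tool_pos"],s["tcp_rot"],s["ft_force"],s["finger_gap"])
im=d["pixels"][130:340,200:440][:,:,::-1]
cv2.imwrite("pics/w14.png",cv2.resize(im,None,fx=2.8,fy=2.8,interpolation=cv2.INTER_CUBIC))
E
```

```text
time: 15.55
tool_pos: [579.4, 81.9, 87.8]
tcp_rot: [180.0, -0.2, -165.0]
ft_force: [-0.1, -0.2, 0.0]
finger_gap: -0.1
time: 16.45
tool_pos: [582.0, 82.0, 66.1]
tcp_rot: [-180.0, 0.2, -165.0]
ft_force: [0.1, -0.0, 7.1]
finger_gap: 0.1
[581.97776293  81.94594389  66.13571909] [-1.79957821e+02  1.69135602e-01 -1.65018085e+02] [-0.6068227   0.20819237  6.98308743] 0.2096960140153221
```

View pics/w14.png

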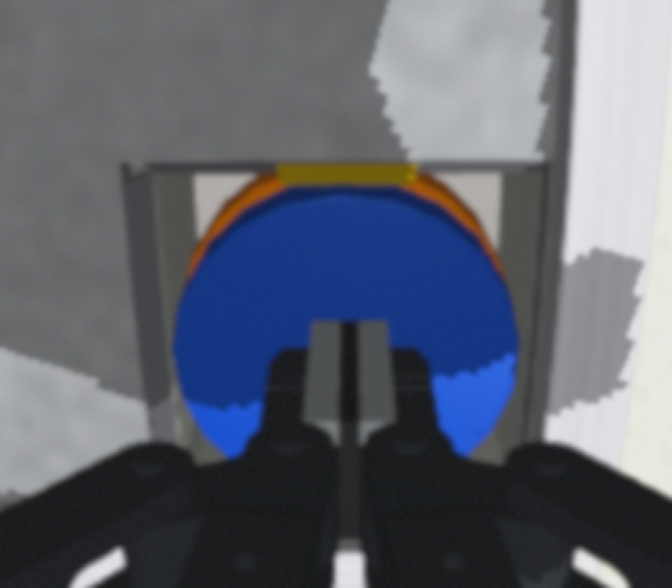

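```bash
python3 -m jog '[[0,0,0.01,0,0,0],[0,0,0.02,0,0,0],[0,0,0.03,0,0,0],[0,0,0.03,0,0,0]]' && python3 -m jog '[[0,0,0.008,0,0,0],[0,0,0.016,0,0,0],[0,0,0.022,0,0,0],[0,0,0.022,0,0,0]]'
python3 - <<'E'
from h import *
d=r.snapshot("wrist");s=r.sense();print(s["tool_pos"],s["tcp_rot"],s["ft_force"],s["finger_gap"])
im=d["pixels"][130:340,200:440][:,:,::-1]
cv2.imwrite("pics/w15.png",cv2.resize(im,None,fx=2.8,fy=2.8,interpolation=cv2.INTER_CUBIC))
E
```

```text
time: 16.9
tool_pos: [582.0, 82.0, 58.6]
tcp_rot: [-180.0, 0.2, -165.0]
ft_force: [-0.6, 0.0, 7.0]
finger_gap: 0.4
time: 17.3
tool_pos: [582.0, 82.0, 53.4]
tcp_rot: [-180.0, 0.2, -165.0]
ft_force: [-1.8, -0.9, 9.2]
finger_gap: 0.2
[582.01043033  81.96987812  53.39854757] [-1.79959867e+02  1.65968412e-01 -1.65018306e+02] [-1.56040947 -0.13137249  8.77985446] 0.0711995964194764
```

View pics/w15.png

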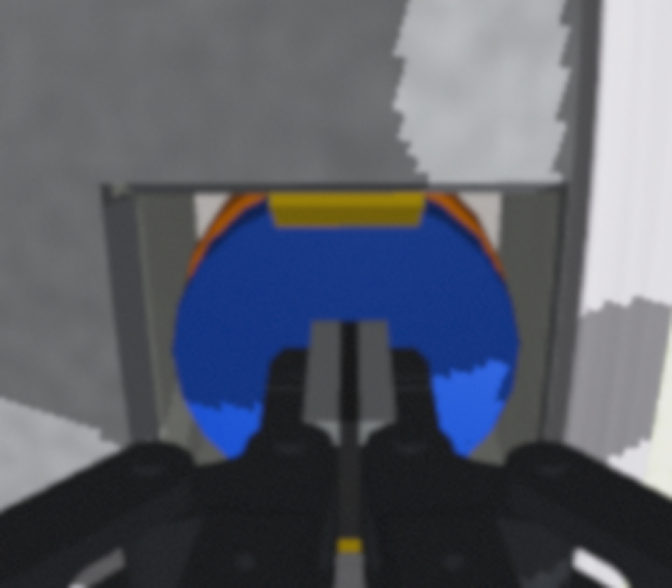

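```bash
python3 -m jog '[[0,0,-0.1,0,0,0],[0,0,-0.25,0,0,0],[0.1,0,-0.45,0,0,0],[0.25,0,-0.6,0,0,0],[0.3,0,-0.7,0,0,0],[0.3,0,-0.7,0,0,0],[0.3,0,-0.7,0,0,0]]'
python3 - <<'E'
from h import *
s=r.sense();print(s["tool_pos"],s["ft_force"],s["time"])
d=r.snapshot("wrist");np.savez("w16.npz",**d)
cv2.imwrite("pics/w16.png",d["pixels"][:,:,::-1])
im=d["pixels"][150:290,240:400][:,:,::-1]
cv2.imwrite("pics/w16c.png",cv2.resize(im,None,fx=4,fy=4,interpolation=cv2.INTER_CUBIC))
d=r.snapshot("scene");cv2.imwrite("pics/s16.png",cv2.resize(d["pixels"][100:240,200:440][:,:,::-1],None,fx=3.2,fy=3.2,interpolation=cv2.INTER_CUBIC))
E
```

```text
time: 18.05
tool_pos: [508.8, 62.5, 227.8]
tcp_rot: [-180.0, 0.2, -165.0]
ft_force: [-0.1, -0.5, -0.0]
finger_gap: -0.1
[508.75803397  62.5111868  227.84856759] [-0.14662733 -0.47890566 -0.04443951] 18.05
```

View pics/w16.png

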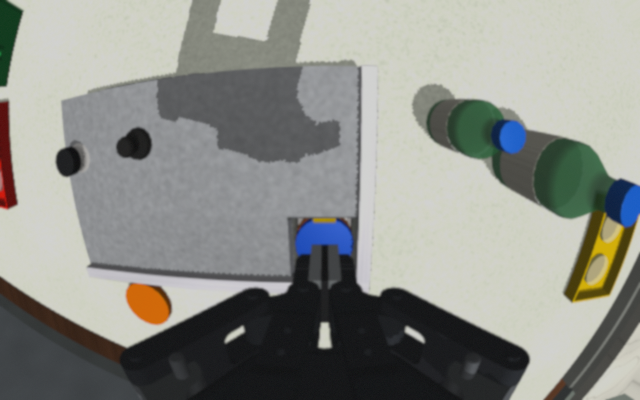

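View pics/w16c.png

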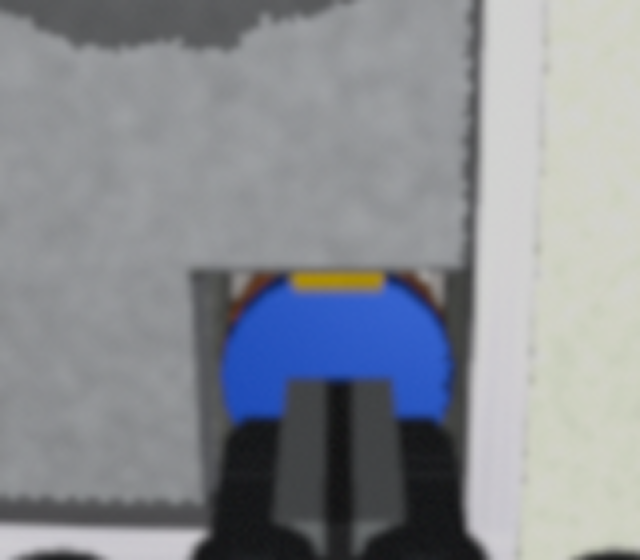

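View pics/s16.png

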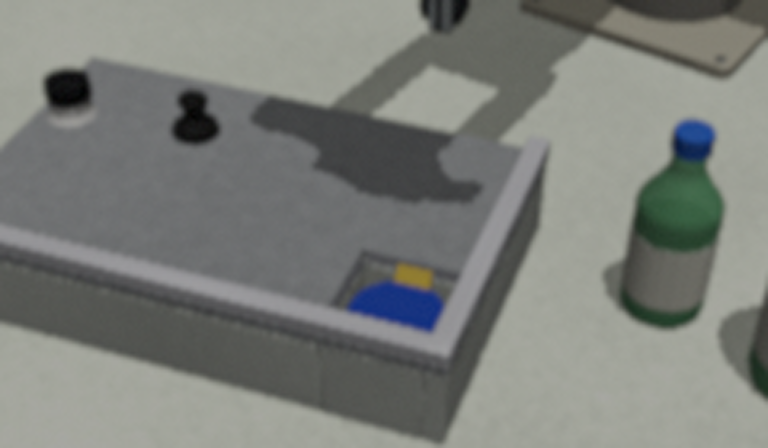

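The −x pawl lies over blue, but the shut fingers hide the +x pawl. I'll back off for a clear view before handing in.

```bash
python3 -m jog '[[0.15,0,0,0,0,0],[0.3,0,0,0,0,0],[0.3,0,0,0,0,0],[0.3,0,0,0,0,0]]'
python3 - <<'E'
from h import *
s=r.sense();print(s["tool_pos"],s["ft_force"],s["time"])
d=r.snapshot("wrist");np.savez("w17.npz",**d)
a=np.radians(15.23);R=np.array([[np.cos(a),-np.sin(a)],[np.sin(a),np.cos(a)]]);t=np.array([550.0,-71.7])
u,v=projw(d,[*(R@[70,140]+t),70]);u,v=int(u),int(v);print(u,v)
im=d["pixels"][v-60:v+50,u-60:u+60][:,:,::-1]
cv2.imwrite("pics/w17.png",cv2.resize(im,None,fx=5,fy=5,interpolation=cv2.INTER_CUBIC))
d=r.snapshot("top")
u,v=projw(d,[0,0,0]) if 0 else proj(d,[*(R@[70,140]+t),70]);u,v=int(u),int(v)
im=d["pixels"][v-30:v+30,u-40:u+40][:,:,::-1]
cv2.imwrite("pics/t17.png",cv2.resize(im,None,fx=9,fy=9,interpolation=cv2.INTER_CUBIC))
for A,b,c,m in blobs(d,"black",150):
    if 350<c[0]<500 and c[1]>190 or 240<c[0]<290: print(A,c)
E
```

```text
time: 18.55
tool_pos: [435.1, 43.2, 225.2]
tcp_rot: [180.0, -0.1, -165.0]
ft_force: [0.3, -0.4, 0.4]
finger_gap: -0.2
[435.09469719  43.17281613 225.19111126] [ 0.25284062 -0.42231905  0.39312089] 18.55
323 307
1634 [252.48041616  29.46022032]
321 [452.85358255 293.54205607]
2947 [428.99389209 339.94061758]
272 [479.37132353 222.8125    ]
```

View pics/w17.png

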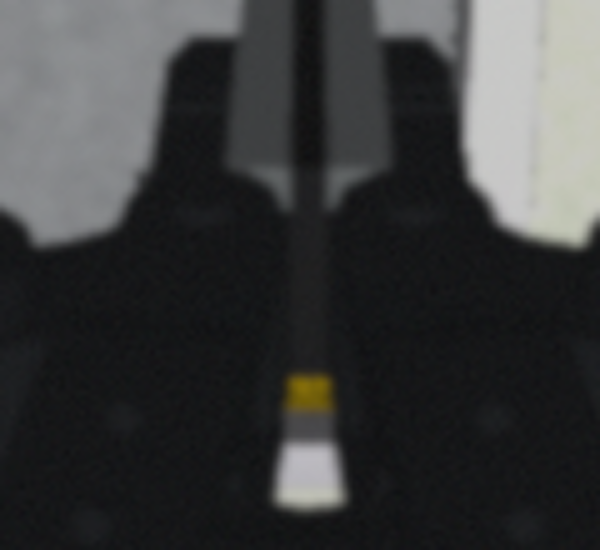

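View pics/t17.png

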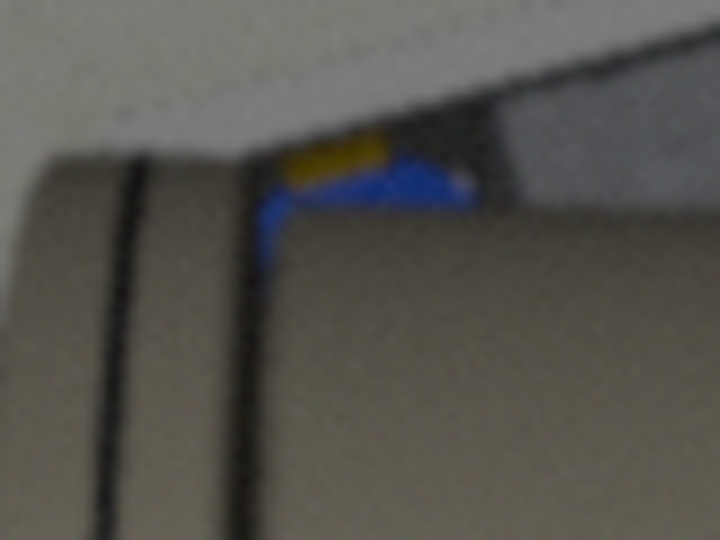

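```bash
python3 -m jog '[[0,-0.2,-0.2,0,0,0],[0,-0.4,-0.3,0,0,0],[0,-0.6,-0.3,0,0,0],[0,-0.8,-0.3,0,0,0],[0,-1,-0.3,0,0,0],[0,-1,-0.3,0,0,0],[0,-1,-0.3,0,0,0],[0,-1,-0.3,0,0,0]]' && python3 -m jog '[[0,-0.2,0,0,0,0],[0,-0.4,0,0,0,0],[0,-0.6,0,0,0,0],[0,-0.6,0,0,0,0],[0,-0.6,0,0,0,0]]'
python3 - <<'E'
from h import *
d=r.snapshot("top")
im=d["pixels"][120:330,230:520][:,:,::-1]
cv2.imwrite("pics/t18.png",cv2.resize(im,None,fx=2.7,fy=2.7,interpolation=cv2.INTER_CUBIC))
for A,b,c,m in blobs(d,"black",150):
    if 350<c[0]<500 and c[1]>190 or 240<c[0]<290: print(A,c)
E
```

```text
time: 19.45
tool_pos: [500.8, -198.5, 300.6]
tcp_rot: [179.9, -0.1, -165.1]
ft_force: [0.0, 0.1, -0.7]
finger_gap: -0.3
time: 19.95
tool_pos: [539.5, -342.6, 300.0]
tcp_rot: [179.9, -0.1, -165.0]
ft_force: [0.1, 0.1, -0.0]
finger_gap: -0.1
3205 [259.51326053  30.20280811]
277 [479.42960289 222.88808664]
242 [430.7107438  242.10743802]
256 [268.328125  297.7890625]
```

View pics/t18.png

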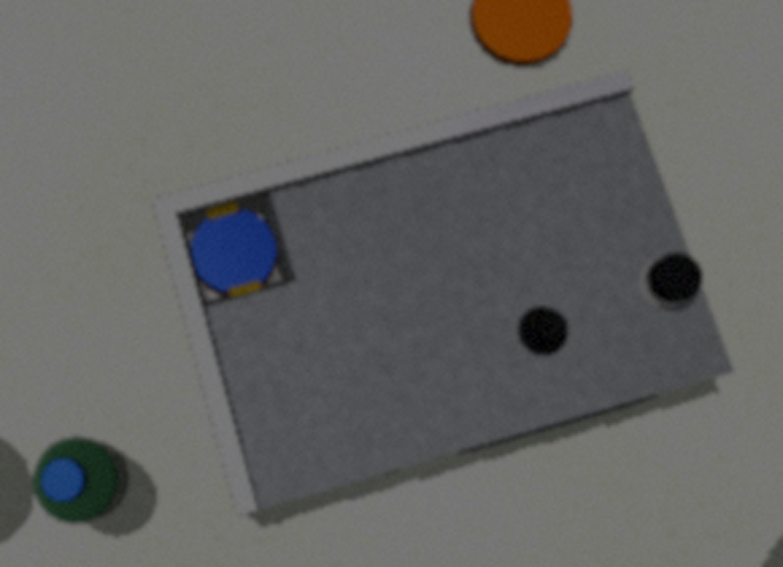

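The clear top view shows blue in the mouth under both pawls, at crop (222,211) and (245,289). The jar, lifter and bottle are within 0.2 px of where they started. Handing in.

```bash
python3 -c "
from bench import r
print(r.hand_in(), r.sense()['time'])"
```

```text
the job is handed in; nothing more can be done
the job is handed in; nothing more can be done
```

Both lens blanks are loaded in the spring column, amber below and blue on top, and the job was handed in at about 20 s of the 69 s allowed. I gripped each one, released it over the mouth and pressed it down with the fingers shut, amber first. The fingertips stopped about 4 mm below the pawl undersides each time.

- **Latching:** the pictures after each press show the pawls over the blank. The last top view, with the arm well clear, shows both pawls over blue.
- **Bystanders:** the jar, the suction lifter and the small cleaner bottle are within about 0.2 px of their starting places in the top view. The larger amber look-alike was left alone.
- **Forces:** the wrist force readings stayed below about 10 N. The push I read while pressing through the pawls was lower than the stated pawl force, but I read it only at the ends of moves, so the peaks may have fallen in between.
- **Offset in the column:** blue looks 2 to 3 mm nearer the feeder's +x side than amber, but it lies under both pawls.
- **Camera disagreement:** my early feeder fits from the top and scene pictures differed by up to 9 mm. I used the wrist-camera fit instead; points on the feeder I checked against it came within about 1.5 mm.

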